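Post a worn bush through the sprung flap of the scrap box

TASK

Push the worn bush (the small stepped collar) that stands in the fenced lane on top of the scrap box through the box's self-closing flap: slide it along the lane to the edge of the hatch, press the flap's sloping paddle down with one finger so that the flap swings open, and while that finger keeps it open push the bush over the edge with the other finger so that it drops into the box. Do not slide the bush onto the closed flap and do not pick it up. Finish with the bush inside and the flap sprung shut again, and leave the other things on the box and the bench where they are.

Things in the scene. Friction and masses are not known exactly. Their poses are not given: they have to be found in the camera images.
- drop_box: Scrap box fixed to the bench: frosted clear walls, grey deck 140 mm above the bench. Origin: on the bench top below the near edge of the hatch. x: the way the bush is pushed (away from the robot, turned by up to 0.3 rad), y left, z up. In this frame (mm) the 5 mm deck spans x -116 to 110, y -88 to 88; the hatch, closed flush by the flap, x 0 to 85, y -50 to 46. Hollow below.
- hatch_edge (a point): On the deck's top at the near edge of the hatch, mid-lane (x 0, y -22, z 140 mm of the box); axes as the box's. The lane is the deck between two fences 12 mm high, 3 mm thick (inner faces at box y -44 and 0 mm, from x -114 to -4), open at the hatch end.
- ledge (a point): Middle of the parking ledge, the deck left of the lane (x -60, y 45, z 140 mm of the box; it spans y 3 to 83), where bystanders lie.
- flap_hinge (a point): On the flap's hinge axis, the far edge of the hatch, below the middle of the paddle's width (x 85, y 24.5, z 140 mm of the box); axes as the box's. A fingertip about 4 mm above the deck, standing on the paddle 20 to 45 mm before (robot side of) this point, holds the flap 0.85 to 1.05 rad open; nearer than 15 mm the flap may jam on its stop.
- flap (a joint): Opening angle of the steel flap, rad: 0 shut, flush with the deck; grows as its near edge swings down into the box; stop at 1.2. The flap is 83 mm from hinge to free near edge; opened 0.9 rad it leaves a gap of 33 mm there, enough for the bush. A spring shuts it (0.12 N m shut, 0.16 at 1 rad); the bush's weight alone does not open it.
- paddle_tip (a point): Middle of the free top edge of the paddle, on its pressing face; flap shut: 52 mm before the hinge and 66 mm above the deck. The paddle is a flat steel wing 35 mm wide (box y 7 to 42), 83 mm long, rigid on the flap, rising from the hinge towards the robot at 45 degrees; pressing face up and to the far side. Pressed down, its tip sinks to about deck level and 25 mm nearer the robot.
- worn_bush: The worn bush: loose turned plastic collar of about 0.06 kg, a wide foot 28 mm across with a narrower neck on top, 22 mm high in all, standing upright. Origin: centre of its underside. It stands in the lane 40 to 85 mm before the hatch edge, within 5 mm of the lane's middle.
- spare_cylinder: Bystander: nickel lock cylinder 17 x 60 x 24 mm on the parking ledge. Origin: centre of its underside.
- blue_tag: Bystander: plastic key tag 44 x 24 x 9 mm on the parking ledge. Origin: centre of its underside.
- padlock: Bystander: brass padlock 71 x 46 x 20 mm lying on the bench. Origin on its underside.
- cutter_wheel: Bystander: toothed steel wheel 72 mm across, 8 mm thick, lying on the bench. Origin: centre of its underside.
- hex_key: Bystander: dark L-shaped hex key 89 x 32 x 9 mm on the bench. Origin: on its underside.

How it is judged:
By the outcome, as a careful person would: the job done as asked, in the order asked, and still so for the second after the job is handed in, with the robot touching nothing.
It also fails if it takes over 51 s, if anything falls off the work surface, if the arm or the gripper's body presses on something with over 40 N, if the wrist force passes 120 N, or if a joint passes its speed limit or range.

ROBOT

A 6-joint arm with a two-finger parallel gripper is mounted at the origin on a cart in front of the work surface, level with it; the furniture and walls round the work are solid. World frame = base frame: x ahead of the robot, y to its left, z up, the work surface at z = 0. Lengths are in m, angles in rad, forces in N, time in s.
With the tool pointing down it reaches from about 0.325 to 0.85 m from the base axis. Payload 15.5 kg.
Tool frame: the origin (TCP) lies where the fingers leave the gripper's body, on its centre line; the fingertips stand 78 mm ahead of it and the grasp point (between the pads) lies 60 mm ahead of it; x points along the fingers, y is the direction in which the jaws open and shut, and the axes are right-handed (so a half turn about x gives the same grasp; the last joint's range is limited). The gripper opens to 91 mm and grips with 3 to 60 N. Pads are 32 mm wide; open, the fingers measure 118 mm over their backs; the gripper's body (76 mm by 178 mm) begins 60 mm behind the grasp point.
Start: joints at [-1.212, 0.494, 1.345, -0, 1.302, -0.096], TCP at [0.274, -0.562, 0.292] pointing down, gripper open.
Joint ranges: [-2.91, 2.91], [-0.82, 2.16], [0.22, 2.67], [-1.22, 4.37], [0.12, 2.79], [-3.08, 3.08]. Speed limits (rad/s): [1.89, 1.89, 2.57, 3.01, 3.01, 3.01].

INTERFACE

Orientations are given as a 3x3 rotation matrix whose columns are the frame's x, y, z axes.
In Python, from workcell import env, camera, camera_params, job gives the robot as it stands. The module is installed in compiled form; this text tells all that it offers.
- The arm moves only by the tool apply_moves, never from a script. Its argument "targets" is one flat list of numbers, 5 for each row, row after row: the shift along the tool's x, y, z in cm, then the turn about the tool's x in rad, then the finger opening in cm, from 0 to 9.12. In form: [x, y, z, spin, gripper, x, y, z, spin, gripper, ...]. A call has 1 to 10 rows; each row shifts and turns the commanded pose from where the row before left it, along the tool's axes as they then stand; what a row does not reach is not made up. A row lasts 1/12 s, in which the tool goes at most 41.7 mm and 7.16 degrees, less where a joint would pass 70% of its speed; a pose out of reach is approached as far as the arm can. A call with a gripper value outside its range is refused whole. The fingers move at their own pace and stop on an object; "force" is the grip in N (left out, the last holds). Time passes only in rows, so rows that do not move let the fingers close. It gives the time, the measured TCP pose, the force and the opening at its end, in the units of the state.
- env.sense(): the state, without advancing time (a new reading comes with each control period).
- camera(name): name is "scene" or "side" or "wrist"; returns the picture (480x640x3 uint8, red, green, blue); there is no depth.
- camera_params(name): a dict with "fovy" (degrees; the focal length in pixels is half the picture's height over the tangent of half this angle, whatever the lens; pixels are square), "cx", "cy" (the principal point, pixels), "rvec" (rotation vector, rad) and "tvec" (3), from world to camera coordinates, as OpenCV has them; the wrist camera has in their place "mount" (4x4, takes a point from camera to tool coordinates, whose origin is the TCP and whose axes are the tool frame's). Camera axes: x right, y down, z forward; pixel columns grow to the right and rows downward; lengths in m; the calibration is good to about 2 mm. A picture is of the moment at which its call begins: read the wrist's pose just before it. camera_params takes no time and is no camera call.
- job.sign_off(): hands the job in, once; it reports no verdict.
The state is a dict: "clock": time; "q": joint angles; "dq": joint speeds; "effort": joint torques, N m; "tool_pos": TCP position; "eef_rot": TCP orientation; "ft_force": force on the tool from outside, world axes, zero at the start; "moment": the same for the moment, N m; "gripper_width": opening from 0.0 (shut) to 1.0 (fully open).
Only numpy, scipy, OpenCV 4.12 (cv2) and the standard library are available. Lean on these libraries where they do the work, as an engineer would, in place of code of your own. Each camera call takes 0.05 s, during which the arm holds its last target. There are 200 camera calls.

## Working session

There is one attempt and no reset: what is moved stays moved. The work goes in short steps, Python scripts to look and compute and a tool call to move; the robot and the scene stay as the last step left them, time stands still between calls to the robot, and variables do not carry over. Pictures are saved under pics/ and viewed, about 8 in all and at most 12, crops included, and the job is handed in when it is done.

Besides the shell and the picture viewer there is one more tool, called after "Call:" as name(argument=value, ...), one argument or row to a line, values as JSON. apply_moves: Moves the arm, as the interface text tells. Its arguments: {"type":"object","properties":{"targets":{"type":"array"},"force":{"type":"number"}},"required":["targets"]}

```bash
mkdir -p pics; python3 - <<'E'
from workcell import env,camera,camera_params
import cv2
s=env.sense();print(s)
for n in("scene","side"):
    cv2.imwrite(f"pics/{n}0.png",camera(n)[:,:,::-1]);print(n,camera_params(n))
print(camera_params("wrist"))
E
```

```text
{'clock': 0.0, 'q': array([-1.21252031e+00,  4.94193000e-01,  1.34614379e+00, -2.29261973e-05,
        1.30248845e+00, -9.54806597e-02]), 'dq': array([ 1.05861499e-03,  4.05857619e-04,  1.98546897e-04,  2.18659023e-04,
       -4.16906569e-05, -2.36813909e-04]), 'effort': array([ 2.11551684e-03, -8.78811908e+01, -3.81858695e+01,  7.11261760e-02,
        5.30536822e-02, -1.04606356e-04]), 'tool_pos': array([ 0.27387216, -0.56147826,  0.29162781]), 'eef_rot': array([[-4.52921352e-04,  4.38350339e-01, -8.98804081e-01],
       [ 1.14656905e-03, -8.98803354e-01, -4.38350562e-01],
       [-9.99999240e-01, -1.22907927e-03, -9.55116996e-05]]), 'ft_force': array([-0.23000548, -0.06137574,  0.1022795 ]), 'moment': array([-0.07748886, -0.04649002, -0.01520239]), 'gripper_width': 0.9987018704060293}
scene {'fovy': 56.246942081204246, 'cx': 316.6256403397395, 'cy': 246.0526840135324, 'rvec': array([ 1.79513204, -0.95174797,  0.59418601]), 'tvec': array([-0.36634634,  0.27790178,  0.64128566])}
side {'fovy': 45.22735815909687, 'cx': 315.97142378105747, 'cy': 240.99395318950974, 'rvec': array([ 0.56199882, -2.35802932,  1.59579803]), 'tvec': array([0.41966716, 0.24705902, 0.98618068])}
{'fovy': 65.36022994732079, 'cx': 325.4483151367924, 'cy': 239.58921768579543, 'mount': array([[-4.22352614e-04, -2.36063818e-01,  9.71737462e-01,
        -9.23206944e-02],
       [ 9.99999523e-01,  7.56510923e-04,  6.18415254e-04,
         7.36139347e-04],
       [-8.81115470e-04,  9.71737259e-01,  2.36063386e-01,
        -6.79422405e-02],
       [ 0.00000000e+00,  0.00000000e+00,  0.00000000e+00,
         1.00000000e+00]])}
```

View pics/scene0.png

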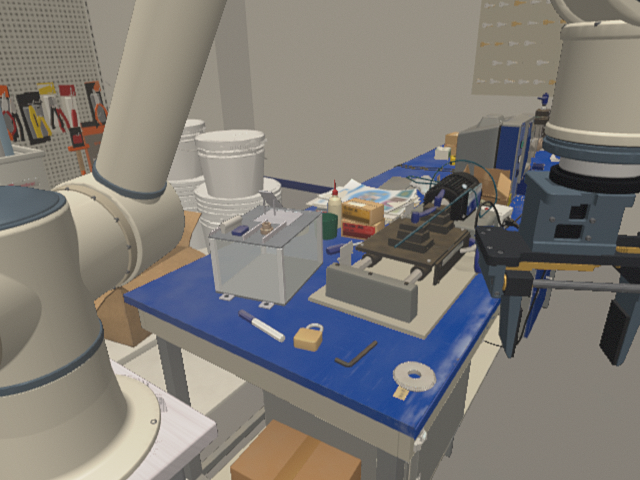

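View pics/side0.png

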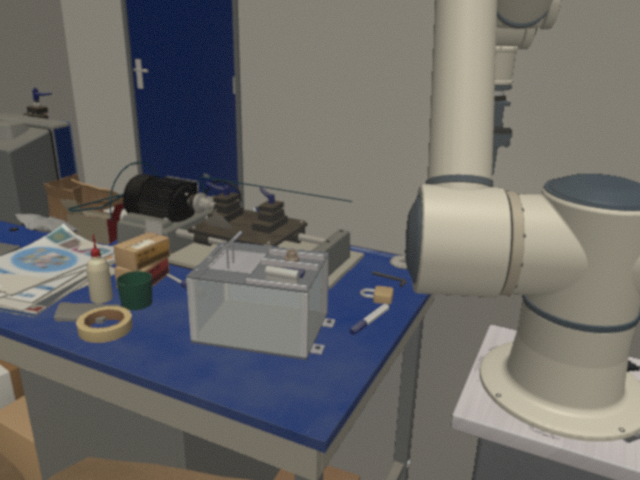

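The scene view shows the box at about (215–325, 190–300) with the bush near (266, 228). In the side view the box is at (190–328, 240–350) with the bush near (291, 256). Next I'll enlarge both.

```bash
python3 - <<'E'
import cv2,numpy as np
a=cv2.imread("pics/scene0.png")[180:255,200:335];b=cv2.imread("pics/side0.png")[225:300,185:335]
a=cv2.resize(a,(720,400)if 0 else None,fx=4,fy=4,interpolation=3);b=cv2.resize(b,None,fx=4,fy=4,interpolation=3)
a=cv2.copyMakeBorder(a,0,0,0,60,0)
cv2.imwrite("pics/c0.png",np.vstack([a,b]))
E
```

```text
(no output)
```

View pics/c0.png

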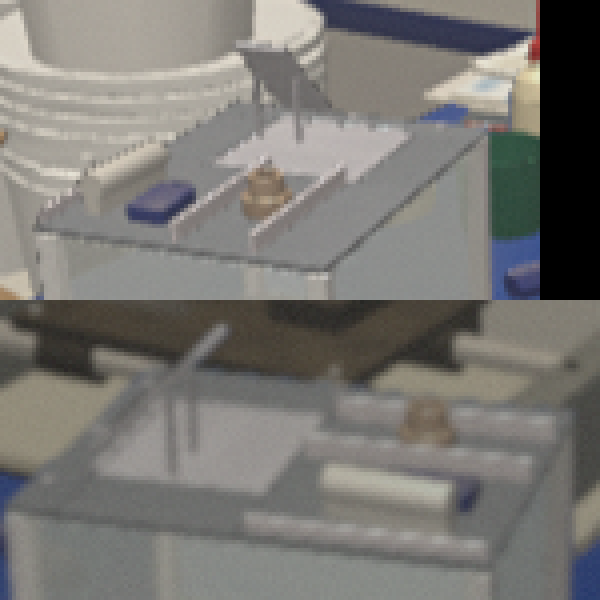

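The crops show the deck corners, fences, bush, flap and paddle clearly. I'll cast the corners onto z = 0.14.

```bash
cat > h.py <<'E'
import cv2,numpy as np
from workcell import env,camera,camera_params
def K(p):
    f=240/np.tan(np.radians(p["fovy"]/2));return np.array([[f,0,p["cx"]],[0,f,p["cy"]],[0,0,1]])
def Rt(n,s=None):
    p=camera_params(n)
    if n!="wrist": return K(p),cv2.Rodrigues(p["rvec"])[0],p["tvec"]
    T=np.eye(4);T[:3,:3]=s["eef_rot"];T[:3,3]=s["tool_pos"];M=np.linalg.inv(T@p["mount"]);return K(p),M[:3,:3],M[:3,3]
def ray(c,uv,z):
    k,R,t=c;o=-R.T@t;uv=np.atleast_2d(uv).astype(float)
    d=np.c_[uv,np.ones(len(uv))]@np.linalg.inv(k).T@R;return o+d*((z-o[2])/d[:,2])[:,None]
def proj(c,X):
    k,R,t=c;y=(np.atleast_2d(X)@R.T+t)@k.T;return y[:,:2]/y[:,2:]
def fit(w,b):  # 2D rigid box->world
    w=w[:,:2];b=np.array(b,float);a=b-b.mean(0);c=w-w.mean(0)
    th=np.arctan2((a[:,0]*c[:,1]-a[:,1]*c[:,0]).sum(),(a*c).sum());R=np.array([[np.cos(th),-np.sin(th)],[np.sin(th),np.cos(th)]])
    t=w.mean(0)-R@b.mean(0);return th,R,t,np.linalg.norm(b@R.T+t-w,axis=1)
E
python3 - <<'E'
from h import *
B=np.array([[-116,-88],[110,-88],[-116,88],[110,88]])/1e3
S=Rt("scene");D=Rt("side")
ps=np.array([[328,270],[488,130],[40,228],[238,100]])/4+[200,180]
pd=np.array([[575,410],[140,375],[492,568],[10,515]])/4+[185,150]
for c,p in((S,ps),(D,pd)):
    w=ray(c,p,.14);th,R,t,e=fit(w,B);print(w.round(4).tolist(),th,t,(e*1e3).round(1))
W=np.vstack([ray(S,ps,.14),ray(D,pd,.14)]);th,R,t,e=fit(W,np.vstack([B,B]));print("both",th,t,e*1e3)
for c,p in((S,[265/4+200,205/4+180]),(D,[428/4+185,(440-300)/4+225])):
    w=ray(c,p,.143);print("bush",w,R.T@(w[0,:2]-t))
E
```

```text
[[0.4598, -0.0442, 0.14], [0.6774, 0.0069, 0.14], [0.421, 0.1233, 0.14], [0.6417, 0.1779, 0.14]] 0.22917821672861366 [0.55289324 0.06665245] [1.2 2.8 2.9 1.7]
[[0.4594, -0.0357, 0.14], [0.675, 0.0294, 0.14], [0.4181, 0.1372, 0.14], [0.631, 0.1923, 0.14]] 0.2640103708903222 [0.54879162 0.08156508] [2.1 5.  4.4 3.1]
both 0.24652395591943946 [0.55084293 0.07410867] [ 4.62307513  8.85403601  8.8979345  10.12800924  3.85238772 14.32906657
  6.18244499  7.79433407]
bush [[0.50507653 0.03650858 0.143     ]] [-0.05355844 -0.02529473]
bush [[0.50313502 0.03738342 0.143     ]] [-0.05522776 -0.02397254]
```

Call:
apply_moves(
  targets=[-0.8, -2.4, -2.6, 0, 9.1, -0.8, -2.4, -2.6, 0, 9.1, -0.8, -2.4, -2.6, 0, 9.1, -0.8, -2.4, -2.6, 0, 9.1, -0.8, -2.4, -2.6, 0, 9.1, -0.8, -2.4, -2.6, 0, 9.1, -0.8, -2.4, -2.6, 0, 9.1, -0.8, -2.4, -2.6, 0, 9.1, -0.8, -2.4, -2.6, 0, 9.1, -0.8, -2.4, -2.6, 0, 9.1],
)

```text
clock: 0.93
tool_pos: [0.4026, -0.2303, 0.3725]
eef_rot: [[-0.0, 0.438, -0.899], [0.0, -0.899, -0.438], [-1.0, -0.0, 0.0]]
ft_force: [0.8, -1.2, -0.2]
gripper_width: 0.995
```

Call:
apply_moves(
  targets=[0, -2.4, -2.6, 0, 9.1, 0, -2.4, -2.6, 0, 9.1, 0, -2.4, -2.6, 0, 9.1, 0, -2.4, -2.6, 0, 9.1, 0, -2.4, -2.6, 0, 9.1, 0, -2.4, -2.6, 0, 9.1, 0, -2.4, -2.6, 0, 9.1, 0, -2.4, -2.6, 0, 9.1, 0, -2.4, -2.6, 0, 9.1, 0, -2.4, -2.6, 0, 9.1],
)

```text
clock: 1.77
tool_pos: [0.5311, 0.0995, 0.372]
eef_rot: [[-0.0, 0.439, -0.899], [-0.0, -0.899, -0.439], [-1.0, -0.0, 0.0]]
ft_force: [0.2, -0.9, 0.7]
gripper_width: 0.995
```

Call:
apply_moves(
  targets=[0, 0, 0, -0.123, 9.1, 0, 0, 0, -0.123, 9.1, 0, 0, 0, -0.123, 9.1, 0, 0, 0, -0.123, 9.1, 0, 0, 0, -0.123, 9.1, 0, 0, 0, -0.123, 9.1, 0, 0, 0, -0.123, 9.1, 0, 0, 0, -0.123, 9.1, 0, 0, 0, -0.123, 9.1, 0, 0, 0, -0.123, 9.1],
)

```text
clock: 2.6
tool_pos: [0.5308, 0.0976, 0.3719]
eef_rot: [[-0.001, 0.993, 0.119], [-0.0, 0.119, -0.993], [-1.0, -0.001, -0.0]]
ft_force: [-0.4, 0.4, 1.1]
gripper_width: 0.998
```

Call:
apply_moves(
  targets=[0, 0, 0, -0.123, 9.1, 0, 0, 0, 0, 9.1, 0, 0, 0, 0, 9.1],
)

```text
clock: 2.85
tool_pos: [0.5308, 0.0976, 0.372]
eef_rot: [[-0.0, 0.973, 0.23], [-0.0, 0.23, -0.973], [-1.0, -0.0, -0.0]]
ft_force: [0.2, 0.1, 0.3]
gripper_width: 1.0
```

```bash
python3 - <<'E'
from h import *
s=env.sense();cv2.imwrite("pics/w0.png",camera("wrist")[:,:,::-1]);np.savez("w0.npz",p=s["tool_pos"],R=s["eef_rot"]);print(s["clock"],s["tool_pos"],s["eef_rot"],s["q"])
E
```

```text
2.85 [0.53083329 0.0976171  0.37204888] [[-4.45135337e-04  9.73213006e-01  2.29904866e-01]
 [-3.63326267e-05  2.29904873e-01 -9.73213105e-01]
 [-9.99999900e-01 -4.41564591e-04 -6.69793981e-05]] [ 7.12142024e-02  3.01251671e-01  1.43642274e+00 -4.63136035e-06
  1.40436484e+00 -1.60764974e-01]
```

View pics/w0.png

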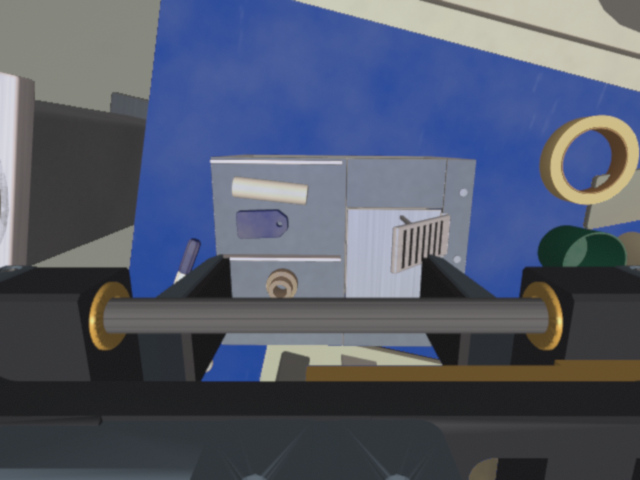

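The wrist view shows the whole deck: lane fence at (232–341, 260), bush at (282, 287), hatch corner at (346, 208), paddle at (392–450, 215–272). I'll zoom in for exact corners.

```bash
python3 - <<'E'
import cv2
a=cv2.imread("pics/w0.png")[150:300,205:480]
cv2.imwrite("pics/c1.png",cv2.resize(a,(788,430),interpolation=2))
E
python3 - <<'E'
from h import *
z=np.load("w0.npz");c=Rt("wrist",dict(tool_pos=z["p"],eef_rot=z["R"]))
t=np.array([.55289,.06665]);th=.2292;R=np.array([[np.cos(th),-np.sin(th)],[np.sin(th),np.cos(th)]])
for n,b,h in(("hatch NL",(0,46),.14),("hatch FL",(85,46),.14),("fence end top L inner",(-4,0),.152),("fence start",(-114,3),.152),("deckNL",(-116,88),.14),("deckFL",(110,88),.14),("tip",(33,24.5),.206),("bush",(-54,-25),.162)):
    print(n,proj(c,np.r_[R@np.array(b)/1e3+t,h]).round(1))
E
```

```text
hatch NL [[339.7 213.1]]
hatch FL [[436.6 213.4]]
fence end top L inner [[335.  267.3]]
fence start [[209.  263.6]]
deckNL [[203.9 163.7]]
deckFL [[469.6 164.7]]
tip [[388.6 258.1]]
bush [[277.2 298.2]]
```

View pics/c1.png

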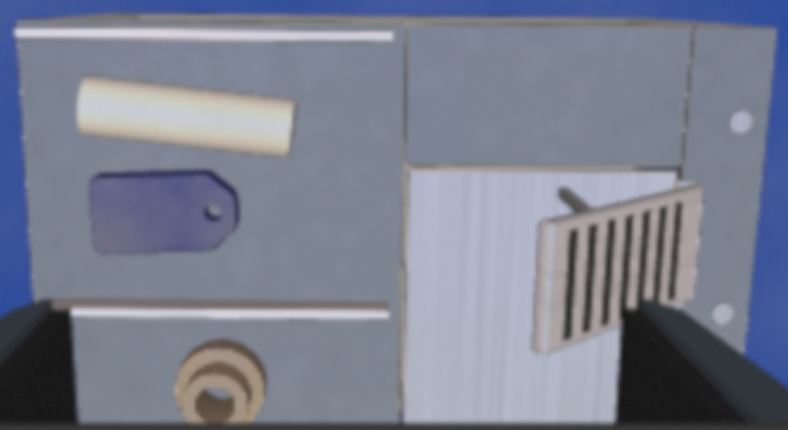

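```bash
python3 - <<'E'
from h import *
z=np.load("w0.npz");c=Rt("wrist",dict(tool_pos=z["p"],eef_rot=z["R"]))
P=np.array([[406,168],[682,168],[776,28],[404,25],[389,313]])/2.865+[205,150]
B=np.array([[0,46],[85,46],[110,88],[0,88],[-4,1.5]])/1e3
w=np.vstack([ray(c,P[:4],.14),ray(c,P[4:],.152)])
th,R,t,e=fit(w,B);print(th,t,e*1e3)
np.savez("box.npz",th=th,R=R,t=t)
b=ray(c,[282,284.6],.150)[0];print("bush foot",b,R.T@(b[:2]-t)*1e3)
tip=ray(c,np.array([[545,220],[540,352]])/2.865+[205,150],.206);print("tip ends",(tip[:,:2]-t)@R*1e3)
E
```

```text
0.22594154163157742 [0.556749   0.07235706] [1.16377946 0.23109388 0.44418952 0.57484715 1.16006413]
bush foot [0.50710832 0.03852667 0.15      ] [-55.95781826 -21.84983111]
tip ends [[31.49392248 42.96386383]
 [31.97094457  8.79680603]]
```

```bash
cat > st.py <<'E'
from h import *
b=np.load("box.npz");R,t=b["R"],b["t"]
def st():
    s=env.sense();y=s["eef_rot"][:2,1];return s,R.T@(s["tool_pos"][:2]-t)*1e3,np.arctan2(y[1],y[0])-float(b["th"])
def delta(bx,by,tip):  # cm in tool axes to bring TCP to box point, tip height above deck mm
    s,p,a=st();w=np.r_[R@np.array([bx,by])/1e3+t,.14+(tip+78)/1e3];return (s["eef_rot"].T@(w-s["tool_pos"])*100).round(2)
if __name__=="__main__":
    s,p,a=st();print(s["clock"],"boxTCP",p.round(1),"tip",(s["tool_pos"][2]-.218)*1e3,"phi",a.round(4),"F",s["ft_force"].round(1),"w",s["gripper_width"])
E
python3 st.py; python3 -c "
from st import *
print(delta(-90,-22,40),delta(-90,-22,5))"
```

```text
2.9 boxTCP [-19.6  30.4] tip 154.083266129136 phi 0.0053 F [ 0.4  0.4 -0.4] w 0.9962788125053433
[11.41 -7.07  5.21] [14.91 -7.07  5.21]
```

Call:
apply_moves(
  targets=[0, -2.4, 1.7, 0, 0, 0, -2.4, 1.8, 0, 0, 0, -2.27, 1.71, 0, 0, 0, 0, 0, -0.0, 0, 3, 0, 0, 0, 0, 3, 0, 0, 0, 0, 3, 0, 0, 0, 0, 2.4, 0, 0, 0, 0, 0, 0, 0, 0, 0, 0, 0, 0, 0, 0],
)

```text
clock: 3.73
tool_pos: [0.4742, 0.0305, 0.258]
eef_rot: [[-0.002, 0.973, 0.231], [0.0, 0.231, -0.973], [-1.0, -0.002, -0.001]]
ft_force: [0.4, -0.2, 0.1]
gripper_width: 0.296
```

```bash
python3 st.py; python3 -c "
from st import *
print(delta(-90,-22,5))
s,_,_=st();cv2.imwrite('pics/w1.png',camera('wrist')[:,:,::-1])"
```

```text
3.7333 boxTCP [-89.9 -22.2] tip 40.016311087846894 phi 0.0076 F [ 0.4 -0.2  0.1] w 0.29638129937269553
[ 3.5  -0.01 -0.02]
```

View pics/w1.png

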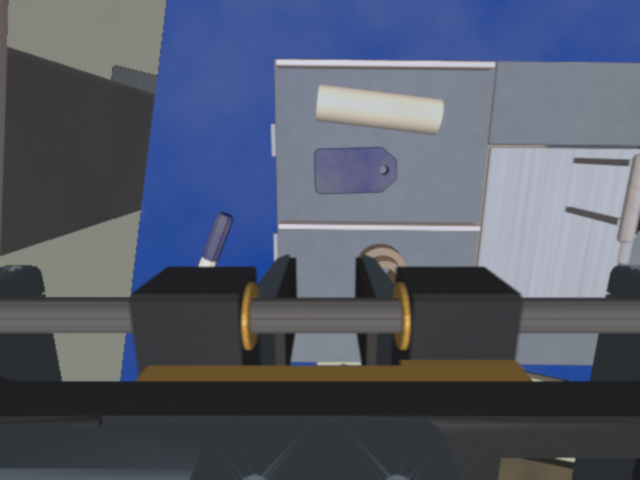

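The wrist view shows the fingers still closing and the bush (382, 265) just ahead of the front finger. I'll wait for them to close, then go down.

Call:
apply_moves(
  targets=[0, 0, 0, 0, 0, 0, 0, 0, 0, 0, 0, 0, 0, 0, 0, 0, 0, 0, 0, 0, 0, 0, 0, 0, 0, 0.9, 0, 0, 0, 0, 0.9, 0, 0, 0, 0, 0.9, 0, 0, 0, 0, 0.8, 0, 0, 0, 0, 0, 0, 0, 0, 0],
)

```text
clock: 4.62
tool_pos: [0.4735, 0.0305, 0.2212]
eef_rot: [[-0.003, 0.972, 0.234], [0.0, 0.234, -0.972], [-1.0, -0.003, -0.001]]
ft_force: [-0.1, -0.2, -0.1]
gripper_width: 0.004
```

```bash
python3 st.py
```

```text
4.6167 boxTCP [-90.5 -22.1] tip 3.206019338778787 phi 0.01 F [-0.1 -0.2 -0.1] w 0.003561089095397959
```

Call:
apply_moves(
  targets=[-0.1, 0.4, 0, 0, 0, 0, 0.4, 0, 0, 0, 0, 0.4, 0, 0, 0, 0, 0.4, 0, 0, 0, 0, 0.4, 0, 0, 0, 0, 0.4, 0, 0, 0, 0, 0.4, 0, 0, 0, 0, 0.4, 0, 0, 0, 0, 0.3, 0, 0, 0, 0, 0.2, 0, 0, 0],
)

```text
clock: 5.45
tool_pos: [0.5106, 0.0392, 0.2242]
eef_rot: [[-0.0, 0.972, 0.234], [-0.0, 0.234, -0.972], [-1.0, -0.0, 0.0]]
ft_force: [-2.8, -0.9, 3.8]
gripper_width: 0.005
```

```bash
python3 st.py; python3 -c "
from st import *
s,_,_=st();im=camera('wrist')[:,:,::-1];cv2.imwrite('pics/w2.png',im);cv2.imwrite('pics/c2.png',cv2.resize(im[150:310,250:500],None,fx=3,fy=3))
c=Rt('wrist',s)
for b,h in (((0,-22),.14),((0,46),.14),((-28,-22),.15),((-4,0),.152)): print(b,proj(c,np.r_[R@np.array(b)/1e3+t,h]))
"
```

```text
5.45 boxTCP [-52.4 -22. ] tip 6.244215377777973 phi 0.0102 F [-2.8 -0.9  3.8] w 0.005252362867528523
(0, -22) [[426.03544123 284.96956687]]
(0, 46) [[437.14186125 144.86078156]]
(-28, -22) [[372.57948513 291.8371286 ]]
(-4, 0) [[427.76222859 248.68659746]]
```

View pics/c2.png

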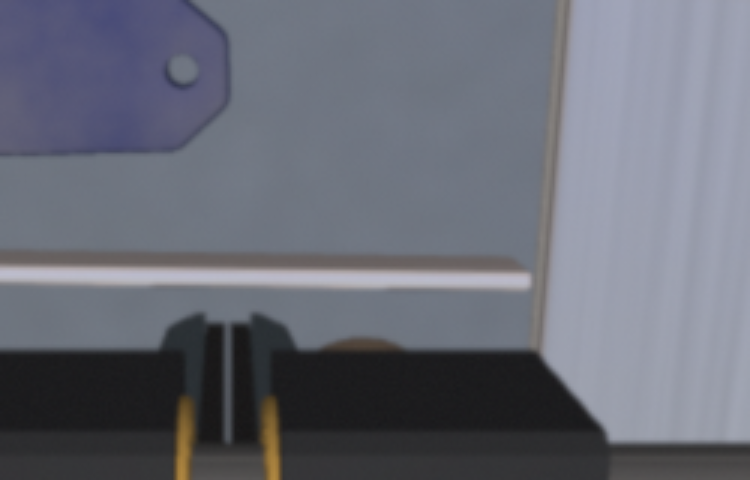

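```bash
python3 -c "
from st import *
s,_,_=st();c=Rt('wrist',s)
for h in (.145,.15,.162):
  w=ray(c,np.array([[361,338],[160,325],[300,350],[558,150],[530,280]])/3+[250,150],h);print(h,((w[:,:2]-t)@R*1e3).round(1).tolist())
"
```

```text
0.145 [[-28.8, -9.1], [-60.9, -7.3], [-38.5, -11.3], [0.3, 21.3], [-2.5, 0.7]]
0.15 [[-29.4, -7.6], [-60.6, -5.8], [-38.8, -9.7], [-1.2, 22.0], [-3.9, 2.0]]
0.162 [[-31.0, -3.9], [-59.9, -2.3], [-39.7, -5.8], [-4.8, 23.5], [-7.3, 5.0]]
```

Call:
apply_moves(
  targets=[0.1, 0.3, 0, 0, 0, 0, 0.3, 0, 0, 0, 0, 0.2, 0, 0, 0, 0, 0, 0, 0, 0, 0, -0.4, 0, 0, 0, -2.5, -0.3, 0, 0, 0, -4, 0, 0, 0, 8.8, -4, 0, 0, 0, 8.8, -3, 1.4, -0.7, -0.11, 8.8, 0, 1.4, -0.7, -0.11, 8.8],
)

```text
clock: 6.33
tool_pos: [0.5362, 0.0606, 0.3646]
eef_rot: [[0.01, 0.896, 0.444], [0.0, 0.444, -0.896], [-1.0, 0.009, 0.004]]
ft_force: [0.6, 0.5, 0.2]
gripper_width: 0.263
```

```bash
python3 st.py;  python3 -c "
from st import *
s,_,_=st();im=camera('wrist')[:,:,::-1];cv2.imwrite('pics/w3.png',im)
cv2.imwrite('pics/c3.png',cv2.resize(im[140:340,200:500],None,fx=2.6,fy=2.6))"
```

```text
6.3333 boxTCP [-22.7  -6.8] tip 146.6307732772307 phi 0.2336 F [0.6 0.5 0.2] w 0.2625826014727696
```

View pics/c3.png

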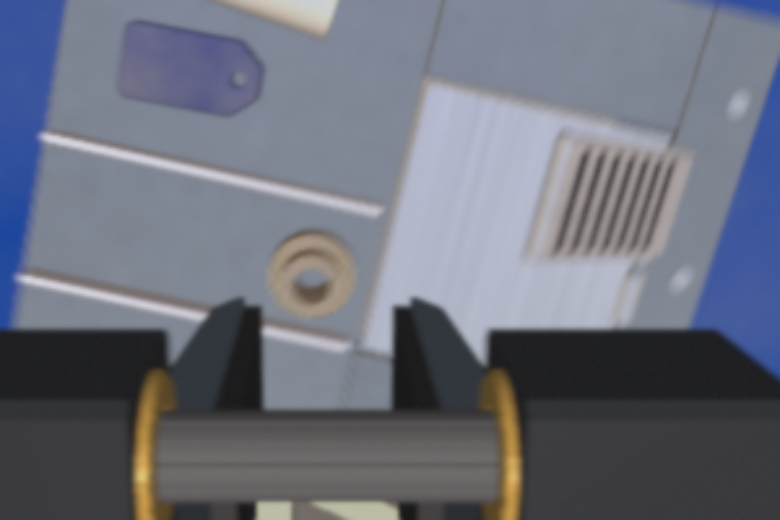

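```bash
python3 -c "
from st import *
s,_,_=st();c=Rt('wrist',s)
P=np.array([[428,80],[381,212],[348,347],[41,136],[312,274]])/2.6+[200,140]
w=np.vstack([ray(c,P[:1],.14),ray(c,P[1:4],.152),ray(c,P[4:],.150)]);q=((w[:,:2]-t)@R*1e3).round(1);print(q.tolist())
th2,R2,t2,e=fit(w[:4],np.array([[0,46],[-4,1.5],[-4,-45.5],[-114,1.5]])/1e3);print(th2,t2,e*1e3,'bush',R2.T@(w[4,:2]-t2)*1e3,'old',b['th'],t)
print(delta(0,0,150))"
```

```text
[[2.2, 48.9], [-2.7, 6.0], [-1.7, -40.0], [-110.9, 3.8], [-18.9, -19.4]]
0.23840142589332142 [0.55801033 0.07694878] [1.42497089 1.01287409 1.46332909 1.00328203] bush [-21.436768   -23.29993089] old 0.22594154163157742 [0.556749   0.07235706]
[-0.63  2.19  0.  ]
```

Call:
apply_moves(
  targets=[0, 0, 0, -0.11, 8.9, 0, 0, 0, -0.11, 8.9, 0, 1.05, 0.15, 0, 8.9, 0, 1.05, 0.15, 0, 8.9, 1.5, 0, 0, 0, 8.9, 1.5, 0, 0, 0, 8.9, 0, 0, 0, 0, 8.9, 0, 0, 0, 0, 8.9, 0, 0, 0, 0, 8.9, 0, 0, 0, 0, 8.9],
)

```text
clock: 7.22
tool_pos: [0.5529, 0.0717, 0.329]
eef_rot: [[0.001, 0.781, 0.625], [0.0, 0.625, -0.781], [-1.0, 0.001, 0.001]]
ft_force: [0.3, -0.2, -0.4]
gripper_width: 0.973
```

Call:
apply_moves(
  targets=[0, 0, 0, 0, 8.9, 0, 0, 0, 0, 8.9, 0, 0, 0, 0, 8.9],
)

```text
clock: 7.47
tool_pos: [0.5524, 0.0715, 0.3286]
eef_rot: [[0.001, 0.78, 0.625], [0.0, 0.625, -0.78], [-1.0, 0.0, 0.0]]
ft_force: [0.5, -0.6, -0.4]
gripper_width: 0.978
```

```bash
python3 st.py;  python3 -c "
from st import *
s,_,_=st();im=camera('wrist')[:,:,::-1];cv2.imwrite('pics/w4.png',im);print(s['eef_rot'].round(3).tolist())
cv2.imwrite('pics/c4.png',cv2.resize(im[100:340,120:520],None,fx=2,fy=2,interpolation=2))"
```

```text
7.4667 boxTCP [-4.4  0.1] tip 110.6178771793613 phi 0.4497 F [ 0.5 -0.6 -0.4] w 0.9781630281404585
[[0.001, 0.78, 0.625], [0.0, 0.625, -0.78], [-1.0, 0.0, 0.0]]
```

View pics/c4.png

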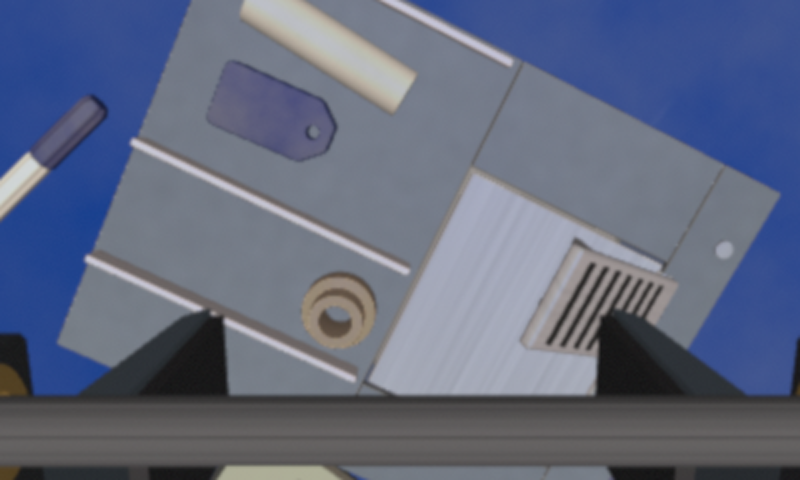

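```bash
python3 -c "
from st import *
s,_,_=st();c=Rt('wrist',s)
P=np.array([[473,170],[663,264],[521,62],[779,193],[408,271],[354,377],[133,142],[88,258],[339,310],[580,245],[524,343]])/2+[120,100]
w=np.vstack([ray(c,P[:4],.14),ray(c,P[4:8],.152),ray(c,P[8:9],.150),ray(c,P[9:],.206)]);q=((w[:,:2]-t)@R*1e3).round(1);print(q.tolist())
th2,R2,t2,e=fit(w[:8],np.array([[0,46],[85,46],[0,88],[110,88],[-4,1.5],[-4,-45.5],[-114,1.5],[-114,-45.5]])/1e3);print(th2,t2,(e*1e3).round(1),((w[8:,:2]-t2)@R2*1e3).round(1),'old',b['th'],t)
print('TCP new',R2.T@(s['tool_pos'][:2]-t2)*1e3)
f=ray(c,np.array([[225,312],[208,312],[600,312]])/2+[120,100],s['tool_pos'][2]-.078);print('fingers in tool mm',((f-s['tool_pos'])@s['eef_rot']*1e3).round(1))
np.savez('box2.npz',th=th2,R=R2,t=t2)
"
```

```text
[[1.3, 45.7], [83.3, 45.4], [-0.7, 87.7], [108.7, 88.1], [-4.9, 2.8], [-5.4, -43.6], [-112.9, 2.6], [-112.8, -44.0], [-21.6, -22.5], [31.6, 43.1], [31.0, 9.3]]
0.2227879681733622 [0.55623941 0.07283011] [1.8 1.7 1.  1.2 0.9 1.6 1.5 1.8] [[-21.1 -23.2]
 [ 31.9  42.6]
 [ 31.3   8.9]] old 0.22594154163157742 [0.556749   0.07235706]
TCP new [-4.03631909 -0.41886787]
fingers in tool mm [[ 78.  -42.4 -15.5]
 [ 78.  -46.4 -15.5]
 [ 78.   46.4 -15.6]]
```

Call:
apply_moves(
  targets=[1, 0.1, 0, 0, 9.1, 1.2, 0, 0, 0, 9.1, 1.2, 0, 0, 0, 9.1, 0.9, 0, 0, 0, 9.1, 0.8, 0, 0, 0, 9.1, 0.8, 0, 0, 0, 9.1, 0.8, 0, 0, 0, 9.1, 0.8, 0, 0, 0, 9.1, 0.8, 0, 0, 0, 9.1, 0.2, 0, 0, 0, 9.1],
)

```text
clock: 8.35
tool_pos: [0.5526, 0.0721, 0.2419]
eef_rot: [[-0.002, 0.78, 0.626], [-0.0, 0.626, -0.78], [-1.0, -0.001, -0.001]]
ft_force: [-2.1, -1.1, 1.5]
gripper_width: 0.995
```

```bash
python3 st.py
```

```text
8.35 boxTCP [-4.1  0.7] tip 23.860582542729937 phi 0.4501 F [-2.1 -1.1  1.5] w 0.9948316040173357
```

Call:
apply_moves(
  targets=[0.5, 0, 0, 0, 9.1, 0.5, 0, 0, 0, 9.1, 0.5, 0, 0, 0, 9.1, 0.4, 0, 0, 0, 9.1, 0, 0, 0, 0, 9.1, 0, 0, 0, 0, 9.1],
)

```text
clock: 8.85
tool_pos: [0.553, 0.0721, 0.2241]
eef_rot: [[-0.001, 0.78, 0.626], [-0.0, 0.626, -0.78], [-1.0, -0.001, -0.0]]
ft_force: [-4.4, -0.7, 4.7]
gripper_width: 0.997
```

```bash
python3 st.py; python3 -c "
from st import *
a=camera('scene')[:,:,::-1][170:260,200:340];b_=camera('side')[:,:,::-1][215:305,185:335];w=camera('wrist')[:,:,::-1];cv2.imwrite('pics/w5.png',w)
f=lambda i,k:cv2.resize(i,k,interpolation=cv2.INTER_CUBIC)
cv2.imwrite('pics/c5.png',np.vstack([np.hstack([f(a,(400,257)),f(b_,(400,240))[:257] if 0 else f(b_,(400,257))]),f(w[100:330],(800,288))]))"
```

```text
8.85 boxTCP [-3.7  0.6] tip 6.058975465888267 phi 0.4501 F [-4.4 -0.7  4.7] w 0.9973902237288182
```

View pics/c5.png

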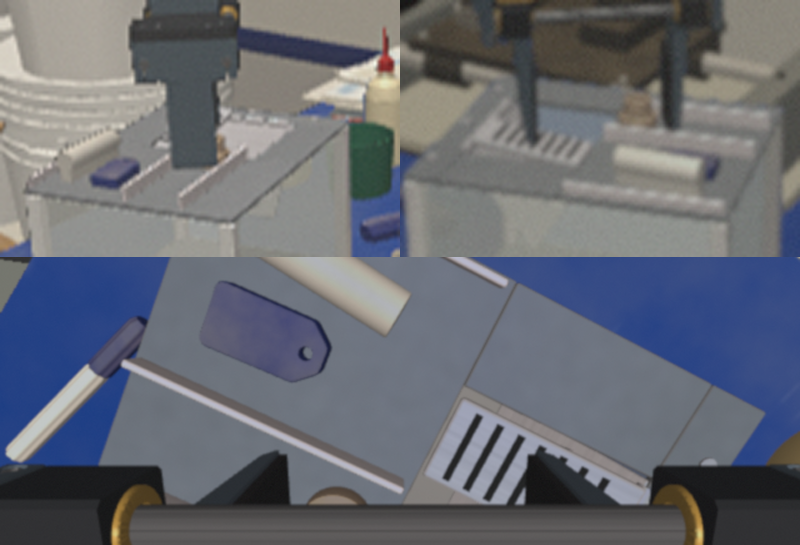

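The flap is open with the paddle about level. The bush (right of the pusher finger, at the lane end) is upright, untouched, and the bystanders haven't moved. Next I push, closing the fingers partway so the press finger moves less.

Call:
apply_moves(
  targets=[0.1, 0.2, 0.14, 0, 8.9, 0, 0.2, 0.14, 0, 8.7, 0, 0.2, 0.14, 0, 8.5, 0, 0.2, 0.14, 0, 8.4, 0, 0.2, 0.14, 0, 8.2, 0, 0.2, 0.14, 0, 8.0, 0, 0.2, 0.14, 0, 7.8, 0, 0.2, 0.14, 0, 7.6, 0, 0.2, 0.14, 0, 7.5, 0, 0, 0, 0, 7.5],
)

```text
clock: 9.83
tool_pos: [0.5752, 0.0737, 0.2233]
eef_rot: [[-0.001, 0.78, 0.626], [0.0, 0.626, -0.78], [-1.0, -0.0, -0.0]]
ft_force: [-6.1, -0.7, 7.6]
gripper_width: 0.823
```

```bash
python3 st.py; python3 -c "
from st import *
a=camera('scene')[:,:,::-1][170:260,200:340];b_=camera('side')[:,:,::-1][215:305,185:335];w=camera('wrist')[:,:,::-1];cv2.imwrite('pics/w6.png',w)
f=lambda i,k:cv2.resize(i,k,interpolation=cv2.INTER_CUBIC)
cv2.imwrite('pics/c6.png',np.vstack([np.hstack([f(a,(400,257)),f(b_,(400,257))]),f(w[100:330],(800,288))]))"
```

```text
9.8333 boxTCP [18.2 -2.8] tip 5.312521578163004 phi 0.4501 F [-6.1 -0.7  7.6] w 0.8231751682841998
```

View pics/c6.png

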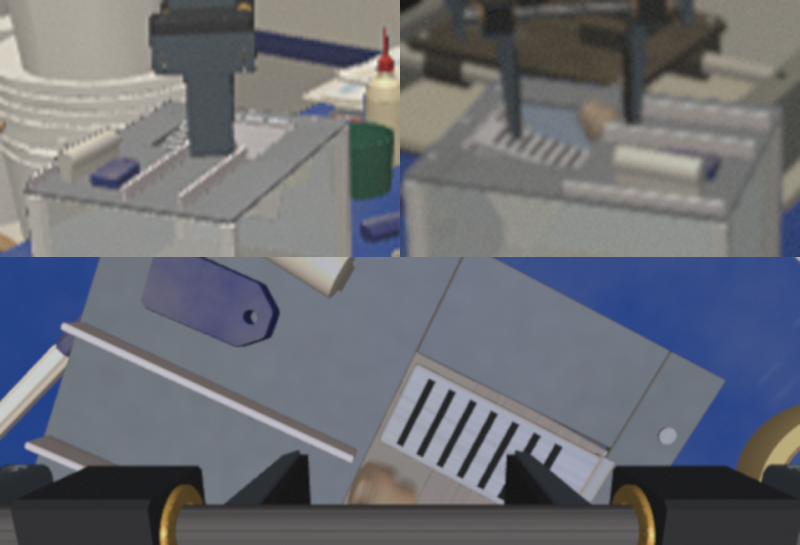

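The bush is tipping over the edge into the open hatch, seen blurred in the wrist view at (380, 485) and tilted in the side view. I'll hold, then check for its colour numerically.

Call:
apply_moves(
  targets=[0, 0, 0, 0, 7.5, 0, 0, 0, 0, 7.5, 0, 0, 0, 0, 7.5, 0, 0, 0, 0, 7.5],
)

```text
clock: 10.32
tool_pos: [0.5751, 0.0737, 0.2234]
eef_rot: [[0.0, 0.78, 0.626], [0.0, 0.626, -0.78], [-1.0, 0.0, -0.0]]
ft_force: [-5.4, 0.7, 7.8]
gripper_width: 0.822
```

```bash
cat > br.py <<'E'
from st import *
def m(im): # brown mask (bgr)
    i=im.astype(int);return ((i[...,2]-i[...,0]>30)&(i[...,2]>70)&(i[...,2]<215)).astype(np.uint8)
def rep(n,im,x0,x1,y0,y1):
    k=m(im)[y0:y1,x0:x1];p=np.argwhere(k);print(n,len(p),(p.mean(0)[::-1]+[x0,y0]).round(1) if len(p) else "")
if __name__=="__main__":
    for f in("w5","w6"): rep(f,cv2.imread(f"pics/{f}.png"),230,420,250,305)
    w=camera("wrist")[:,:,::-1];cv2.imwrite("pics/w7.png",w);rep("now",w,230,420,250,305)
    rep("side0",cv2.imread("pics/side0.png"),270,310,245,265)
    s=camera("side")[:,:,::-1];cv2.imwrite("pics/s7.png",s);rep("side now",s,240,310,240,275);rep("side inbox",s,190,330,265,350)
E
python3 br.py; python3 st.py
```

```text
w5 33 [261.1 292.3]
w6 1037 [303.5 284.4]
now 199 [327.5 265.9]
side0 3 [287.7 256.7]
side now 0 
side inbox 0 
10.4167 boxTCP [18.2 -2.8] tip 5.450571296054391 phi 0.4501 F [-6.   0.5  8. ] w 0.8216732819159198
```

```bash
python3 -c "
import cv2,numpy as np
np.set_printoptions(linewidth=220)
a=cv2.imread('pics/side0.png').astype(int);s=cv2.imread('pics/s7.png').astype(int)
d=lambda i:i[...,2]-i[...,0]
print(d(a)[246:264:2,280:304:2]);print(d(s)[246:300:3,220:312:3])
w=cv2.imread('pics/w7.png').astype(int);print(d(w)[240:304:5,240:440:8])
w=cv2.imread('pics/w6.png').astype(int);print(d(w)[240:304:5,240:440:8])
"
```

```text
[[20 21 19 23 25 22 24 24 24 25 24 23]
 [ 7  3  2 13 15 18 14 19 21 19 21 18]
 [ 5  3  3  9 23 26 26 24 18  5  3  0]
 [ 7  8  8 16 28 26 22 30 18  6  3  4]
 [10  8  9 16 26 29 26 28 18  9  7  8]
 [ 4  4 14 27 27 25 27 26 25 17  9 10]
 [ 2  1 15 30 30 25 25 30 30 17  5  5]
 [ 4  5  9 20 20 21 23 26 24 10  3  2]
 [ 9  9  9  9  9  6 11 12 10  6  3  4]]
[[  2   0  -9  -1   0   1  -1   3  -1   1   1  -1  -1   2   1  -2   1  -1 -11  10  23  22  25  21  24  26  24  26  23  25  25]
 [  0  -1 -11   0   1   1   0   2   1   1   0   3   0  -1   0   2   1  -2  -7   3   4   0   5   5   0  14  14   9  14  23  19]
 [  4   4 -10  -4 -12 -13 -11  -9  -7  -4   0   0   0  -1   2   2   1  -2  -6   8  10   8   9   7   3   7   5   3   4   3  -1]
 [  7   3  -8  -2 -15 -18 -18 -19 -18 -19 -17 -17 -16 -15 -13  -7   3  -2  -5   5   5   8   5   9   9   8   9   8   8   8   6]
 [  9   6  -8   0  -3 -21 -19 -19 -18 -18 -18 -19 -19 -18  -3   2   5   3  -1   0   1   2   0   2   4   2   3   5   4   5   8]
 [  6   5  -2   0   5  -6 -15 -18 -19 -16 -18 -19 -17 -15   5   9   6   8   8   8   7   5   5   3   4   1   1   1
[... 3518 characters left out ...]
 -18  23  33  33  19   7   7   7   7 -15 -17  -4 -19 -19  -1 -20  -2   0  -8 -10]
 [  0 -15 -18 -16 -18 -18  33  34  39  34  11   6   7   7   8 -11  -7 -19 -17 -12 -21   0  -1   0  -9]
 [  0 -15 -16 -17 -19 -12  38  38  42  40  23  13   6   8   7   7  -4 -17  -3 -20 -20   0   1   1  -8]
 [  0 -13 -17 -17 -17  13  31  35  41  44  37  29   7   7   7   7   8   1 -16 -20 -18  -1   0   1  -1]
 [  1 -11 -16 -18 -18  27  36  35  38  41  43  40   7   8   7   7   8   8   5 -19  -1   0   0   0   1]
 [  0 -10 -17 -17 -15  30  33  30  34  40  44  43   8   6   6   7   7   7   6   7 -18   0   0   0   0]
 [  1   1   2   2   2   3   1   1   2   2   1   1   1   2   2   1   1   2   1   1   1   2   2   2   1]]
```

Side view: nothing brown is left on the deck. Wrist view: the bush shows only as a small patch at (327, 266), below the flap gap. I'll lift slowly so the flap follows the finger shut.

Call:
apply_moves(
  targets=[-0.7, 0, 0, 0, 7.5, -0.7, 0, 0, 0, 7.5, -0.7, 0, 0, 0, 7.5, -0.7, 0, 0, 0, 7.5, -0.7, 0, 0, 0, 7.5, -0.7, 0, 0, 0, 7.5, -0.7, 0, 0, 0, 7.5, -1, 0, 0, 0, 7.5, -1.5, 0, 0, 0, 7.5, -3, 0, 0, 0, 7.5],
)

```text
clock: 11.25
tool_pos: [0.5737, 0.0735, 0.3259]
eef_rot: [[-0.005, 0.78, 0.626], [-0.0, 0.626, -0.78], [-1.0, -0.004, -0.003]]
ft_force: [-0.0, -0.3, -1.3]
gripper_width: 0.827
```

Call:
apply_moves(
  targets=[-3, -1, 0, 0, 7.5, -2, -1.5, 0, 0, 7.5, 0, -1, 0, 0, 7.5, 0, 0, 0, 0, 7.5, 0, 0, 0, 0, 7.5, 0, 0, 0, 0, 7.5, 0, 0, 0, 0, 7.5, 0, 0, 0, 0, 7.5],
)

```text
clock: 11.92
tool_pos: [0.5479, 0.052, 0.3765]
eef_rot: [[-0.001, 0.78, 0.626], [0.0, 0.626, -0.78], [-1.0, -0.001, -0.001]]
ft_force: [0.1, 0.7, 0.3]
gripper_width: 0.824
```

```bash
python3 st.py; python3 -c "
from st import *
z7=cv2.imread('pics/w7.png')
a=camera('scene')[:,:,::-1][170:310,200:340];b_=camera('side')[:,:,::-1][215:355,185:335];w=camera('wrist')[:,:,::-1];cv2.imwrite('pics/w8.png',w)
f=lambda i,k:cv2.resize(i,k,interpolation=cv2.INTER_CUBIC)
cv2.imwrite('pics/c8.png',np.vstack([np.hstack([f(a,(280,280)),f(b_,(300,280)),f(z7[220:310,250:370],(220,280))]),f(w[60:330],(800,320))]))"
```

```text
11.9167 boxTCP [-13.2 -17.9] tip 158.46751876151652 phi 0.4503 F [0.1 0.7 0.3] w 0.8238749200258878
```

View pics/c8.png

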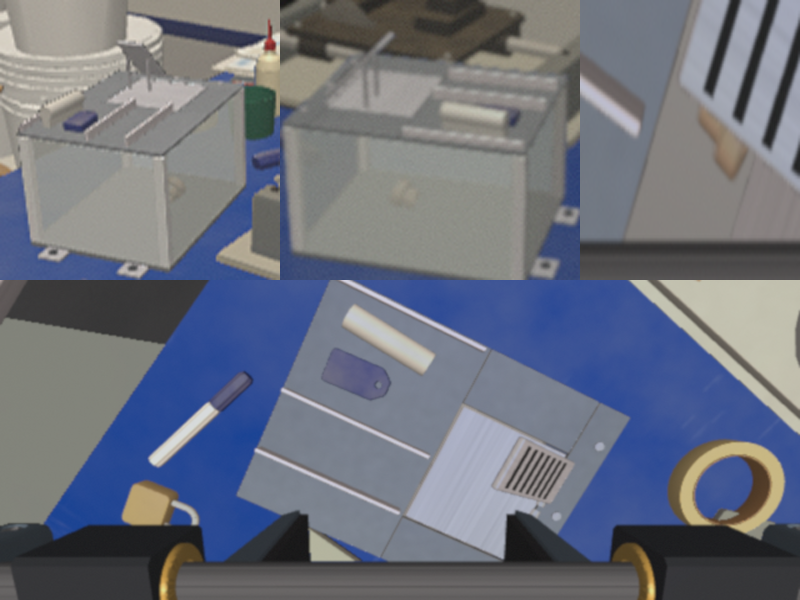

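The bush shows inside through the frosted walls, at about (175, 187) in the scene crop and (403, 192) in the side crop. The flap is flush and the paddle up. The lane is empty, the tag and cylinder haven't moved, and the robot is clear. I'm handing in.

```bash
python3 -c "
from workcell import job
print(job.sign_off())"
```

```text
the job is handed in; nothing more can be done
None
```

The worn bush is inside the scrap box and the flap has sprung shut. I handed the job in at about 12 s of the 51 s allowed.

**What I did:** I slid the bush along the lane with the closed fingers until its front was about 7 mm short of the hatch edge. Then I lifted, turned and opened the gripper, and pressed the paddle down with one finger. While that finger held the flap open, the other finger pushed the bush the last stretch and over the edge. Then I lifted slowly so the flap closed behind the finger.

**Last checks:**
- **Bush:** it is visible through the frosted walls inside the box, and the lane is empty.
- **Flap and paddle:** the flap is flush with the deck and the paddle is back up.
- **Bystanders:** the tag and lock cylinder are where they were. The padlock shows in the last picture and looks undisturbed. I did not recheck the cutter wheel or hex key, but the arm never went near them.
- **Robot:** it is clear of everything, with wrist force under 1 N. The highest end-of-move reading was about 10 N.

**Checks that disagreed:**
- **Box position:** the side camera's first estimate of the deck corners was up to 15 mm off the scene camera's, and one wrist view taken while the arm was still settling was off by about 4 mm. I used the still wrist views, which agreed within about 2 mm.
- **Finger thickness:** the fingertips turned out thinner than I assumed from the outside width, so the bush stopped about 4 mm short of where I expected. I allowed for that in the final push.
- **Colour check:** my colour test for the bush gave no usable answer in the side view, so I relied on the wrist image and the last picture.

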